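# Open the child-safe medicine box

### The job

Open the child-safe medicine box: with a fingertip press its long steel spring catch bar down and, keeping it pressed, push the wooden lid by its near edge all the way along until it stops, then let go and move clear so that the catch springs up through the lid's other hole and locks the lid open. Only press and push: lift nothing, and leave the things standing around the box where they are.

Things in the scene. Friction and masses are not known exactly. Their poses are not given: they have to be found in the camera images.
- medbox: White medicine box fixed to the counter, 240 mm (its x) by 150 mm, flat deck 60 mm above the counter; origin under its centre, z up. Its lid lies between aluminium rails (85 mm above the counter, |y| = 60 to 75, x = -56 to 112 mm) and opens by sliding along box +x. The catch bar runs along x at y = +30 mm: on open deck for x below -50 mm, else under the lid.
- press_pad (a point): Where to press: on top of the steel spring catch bar, mid-width, 30 mm before the closed lid's near edge (box x -80, y +30 mm); moves down with the bar. Bar 36 mm wide (y 12 to 48 mm), from box x = -108 mm to under the lid; top 12 mm above the deck released, 2 mm fully down. The open deck beside it is lower. A fingertip may slide along it.
- lid_edge (a point): On the lid's upright near edge face (facing box -x), over the bar's middle line, 20 mm above the deck; moves with the lid. The face spans 14 to 27 mm above the deck, y -56 to 56 mm: a finger standing on the pressed bar meets it when moving along box +x. Wooden lid 110 (x) x 128 mm, with two holes 16 x 20 mm over the bar, 45 mm apart in x.
- tooth_top (a point): Top of the catch's steel tooth, 10 x 14 mm, which stands up from the bar through one lid hole (box x = +15, y = +30 mm), 1 mm proud of the lid's top; moves with the bar. While it is up the lid can move only about 3 mm.
- catch (a joint): How far the catch bar is pressed down, m: 0 released, 0.010 fully down. Spring: about 2.5 N starts it, 6.5 N holds it fully down; it comes up by itself. The tooth is clear of the lid from 0.006; aim for 0.008.
- lid (a joint): How far the lid is slid along the box's +x, m: 0 closed, 0.046 at its stop, fully open. Sliding takes about 1.2 N plus the tooth's rub; it stays where it is left. From 0.042 on, the tooth can rise through the second hole.
- timer: White ceramic egg-shaped kitchen timer standing on its end, 58 mm across, 72 mm tall, loose, by the box's +y side; origin under its centre. Leave alone.
- clip: Black bulldog clip, about 50 x 47 x 25 mm, loose, lying before the box's -x end; origin on its underside. Leave alone.
- bottle: Navy plastic drink bottle, 66 mm across, 183 mm tall, flip cap closed, loose, by the box's -y side near its +x end; origin under its centre. Leave alone.
- penstand: Clear acrylic pen stand, 70 x 70 x 100 mm, with pens to 150 mm high, loose, by the box's -y side near its -x end; origin under its centre. Leave alone.

How it is judged:
By the outcome, as a careful person would: the job done as asked, in the order asked, and still so for the second after the job is handed in, with the robot touching nothing.
It also fails if it takes over 34 s, if anything falls off the work surface, if the arm or the gripper's body presses on something with over 40 N, if the wrist force passes 120 N, or if a joint passes its speed limit or range.

### The arm

A 6-joint arm with a two-finger parallel gripper is mounted at the origin on the work surface. World frame = base frame: x ahead of the robot, y to its left, z up, the work surface at z = 0. Lengths are in m, angles in degrees, forces in N, time in s.
With the tool pointing down it reaches from about 0.4 to 0.825 m from the base axis. Payload 7 kg.
Tool frame: the origin (TCP) lies on the centre line of the jaws, within the pads' length; the fingertips stand 17 mm ahead of it and the grasp point (between the pads) lies 2 mm behind it; z points along the fingers, y is the direction in which the jaws open and shut (so a half turn about z gives the same grasp; the last joint's range is limited). The gripper opens to 88 mm and grips with 3 to 60 N. Pads are 19 mm wide; open, the fingers measure 130 mm over their backs; the gripper's body (78 mm by 193 mm) begins 47 mm behind the grasp point.
Start: joints at [87.496, 20.546, 0.682, 0, -70.136, -16.507], TCP at [0.22, 0.638, 0.244] pointing down, gripper open.
Joint ranges: [-176.03, 176.03], [-82.01, 121.73], [-58.28, 71.71], [-173.87, 95.51], [-174.79, -0.11], [-173.66, 173.66]. Speed limits (degrees/s): [136.94, 136.94, 172.46, 180, 180, 180].

### API

Orientations are given as [roll, pitch, yaw] about the fixed x, y, z axes, in that order (R = Rz(yaw) Ry(pitch) Rx(roll)).
In Python, from plant import telemetry, vision, close_job, recognise, silhouettes, place_of gives the robot as it stands.
- The arm moves only by the shell command python3 -m handwheel 'ROWS'. ROWS is JSON, a list that holds one entry, the list of rows, each a list of 5 numbers: the shift along the tool's x, y, z in m, then the turn about the tool's z in rad, then the closure, from 0 (fully open) to 1 (shut). In form: [[[tx, ty, tz, yaw, gripper], ...]]. A call has 1 to 20 rows; each row shifts and turns the commanded pose from where the row before left it, along the tool's axes as they then stand; what a row does not reach is not made up. A row lasts 1/12 s, in which the tool goes at most 41.7 mm and 7.16 degrees, less where a joint would pass 70% of its speed; a pose out of reach is approached as far as the arm can. A call with a gripper value outside its range is refused whole. The fingers move at their own pace and stop on an object; the grip force is fixed at half the most. Time passes only in rows, so rows that do not move let the fingers close. It gives the time, the measured TCP pose, the force and the opening at its end, in the units of the state.
- telemetry.get_obs(): the state, without advancing time (a new reading comes with each control period).
- vision.snapshot(name): name is "side" or "top"; returns a dict with "color" (384x512x3 uint8, red, green, blue), "mtx" (3x3 intrinsics, pixels), "dist" ([k1, k2, p1, p2, k3] as OpenCV has them; the pictures are not rectified), "cam_to_world" (4x4, takes a point from camera to world coordinates). Camera axes: x right, y down, z forward; pixel columns grow to the right and rows downward; lengths in m; the calibration is good to about 2 mm. A picture is of the moment at which its call begins. There is no depth.
- close_job(): hands the job in, once; it reports no verdict.
Trained networks look in a picture, given as the dict that the camera call returned (one of the last four; its "shot" number tells which), for a name from the list of things; names that differ only in an ending like _2 or _b are one class to them, and where a whole thing is asked for, a point or a joint stands for the part that bears it (a point fixed in the world has none). Each returns a list of dicts, best first, with "conf" (0 to 1); they miss things now and then, are a little off and sometimes report something else, mostly with a low value. They report only what shows in the picture. A call takes as long as a camera call.
- recognise(name, picture): "xy" ([column, row] in pixels, amid what is visible of it).
- silhouettes(name, picture): "region" (384x512 bool, what is visible of it) and "xy" ([column, row] in pixels, amid what is visible of it).
- place_of(name, picture): "xy" ([column, row] in pixels: a listed point, or the origin of a listed thing).
The state is a dict: "clock": time; "joint_pos": joint angles; "qvel": joint speeds; "tau": joint torques, N m; "tool_pos": TCP position; "orientation": TCP orientation; "force": force on the tool from outside, world axes, zero at the start; "moment": the same for the moment, N m; "opening": finger opening in m.
Only numpy, scipy, OpenCV 4.12 (cv2) and the standard library are available. Lean on these libraries where they do the work, as an engineer would, in place of code of your own. Each camera call takes 0.05 s, during which the arm holds its last target.

## Working session

There is one attempt and no reset: what is moved stays moved. The work goes in short steps, Python scripts to look and compute and a shell command to move; the robot and the scene stay as the last step left them, time stands still between calls to the robot, and variables do not carry over. Pictures are saved under pics/ and viewed, and the job is handed in when it is done.

```bash
mkdir -p pics; cat > h.py <<'E'
import numpy as np,cv2
from plant import telemetry, vision, close_job, recognise, silhouettes, place_of
def ray(p,uv):
    n=cv2.undistortPoints(np.array([[uv]],float),np.array(p["mtx"]),np.array(p["dist"]))[0,0]
    T=np.array(p["cam_to_world"]);d=T[:3,:3]@[n[0],n[1],1];return T[:3,3],d/np.linalg.norm(d)
def atz(p,uv,z):
    o,d=ray(p,uv);return o+d*(z-o[2])/d[2]
def tri(rs):
    A=0;b=0
    for o,d in rs:
        P=np.eye(3)-np.outer(d,d);A=A+P;b=b+P@o
    x=np.linalg.solve(A,b);return x,[np.linalg.norm((np.eye(3)-np.outer(d,d))@(x-o)) for o,d in rs]
def proj(p,X):
    T=np.linalg.inv(np.array(p["cam_to_world"]));r,_=cv2.Rodrigues(T[:3,:3])
    return cv2.projectPoints(np.array(X,float).reshape(-1,1,3),r,T[:3,3],np.array(p["mtx"]),np.array(p["dist"]))[0][:,0]
def save(p,n):
    cv2.imwrite("pics/"+n+".png",cv2.cvtColor(p["color"],cv2.COLOR_RGB2BGR))
E
python3 - <<'E'
from h import *
ps={c:vision.snapshot(c) for c in("side","top")}
for c,p in ps.items(): save(p,c+"0"); print(c,np.round(np.array(p["cam_to_world"])[:3],3).tolist())
for n in["medbox","press_pad","lid_edge","tooth_top","timer","clip","bottle","penstand"]:
    r={}
    for c,p in ps.items():
        q=place_of(n,p)
        print(n,c,[(np.round(a["xy"],1).tolist(),round(a["conf"],2)) for a in q[:2]])
        if q:r[c]=ray(p,q[0]["xy"])
    if len(r)==2: x,e=tri(list(r.values()));print("   ",np.round(x,4),np.round(e,4))
o=telemetry.get_obs();print(o)
E
```

```text
side [[0.947, -0.175, 0.269, 0.378], [-0.321, -0.495, 0.808, -0.626], [-0.008, -0.851, -0.525, 0.508]]
top [[-0.02, -0.991, 0.133, 0.478], [-1.0, 0.023, 0.022, 0.007], [-0.024, -0.133, -0.991, 0.956]]
medbox side [([253.6, 258.3], 0.68)]
medbox top [([292.4, 208.2], 0.76), ([231.1, 205.9], 0.2)]
    [ 0.5684 -0.0679 -0.004 ] [0.0008 0.0008]
press_pad side [([204.2, 225.2], 0.94), ([225.2, 220.3], 0.56)]
press_pad top [([275.2, 240.2], 0.63), ([294.6, 206.2], 0.41)]
    [ 0.4936 -0.025   0.0602] [0.0044 0.0044]
lid_edge side [([226.4, 218.8], 0.59)]
lid_edge top [([278.5, 222.6], 0.9)]
    [ 0.531  -0.0326  0.0702] [0.0023 0.0023]
tooth_top side [([262.2, 211.3], 0.94)]
tooth_top top [([282.8, 194.8], 0.82)]
    [ 0.5908 -0.0434  0.0791] [0.0019 0.0019]
timer side []
timer top [([234.9, 207.8], 0.77)]
clip side [([152.6, 253.7], 0.96), ([264.5, 207.9], 0.36)]
clip top [([267.7, 284.5], 0.71)]
    [ 0.399  -0.0088  0.0078] [0.0054 0.0054]
bottle side [([349.3, 317.3], 0.66)]
bottle top [([366.2, 165.9], 0.83)]
    [ 0.6642 -0.2406 -0.0105] [0.0022 0.0022]
penstand side [([236.9, 329.4], 0.73)]
penstand top [([358.8, 243.8], 0.87)]
    [ 0.4891 -0.2123 -0.0025] [0.0022 0.0022]
{'clock': 0.9, 'joint_pos': array([ 8.74968065e+01,  2.05445201e+01,  6.82163411e-01,  1.41173699e-03,
       -7.01354574e+01, -1.65083458e+01]), 'qvel': array([ 0.04439316, -0.10293146,  0.0197724 ,  0.02675485, -0.0367736 ,
        0.07694004]), 'tau': array([-1.01710193e-03, -5.82359433e+01,  2.93299127e+01,  7.00258255e+00,
        1.26437203e-02, -1.25029621e-05]), 'tool_pos': array([0.21989006, 0.63816432, 0.24358803]), 'orientation': array([-1.79997527e+02, -6.51876091e-04, -1.90110596e+01]), 'force': array([-0.68856872, -0.61546884,  0.27454703]), 'moment': array([-0.02551389,  0.04709874,  0.02775939]), 'opening': 0.08790208397642663}
```

View pics/side0.png

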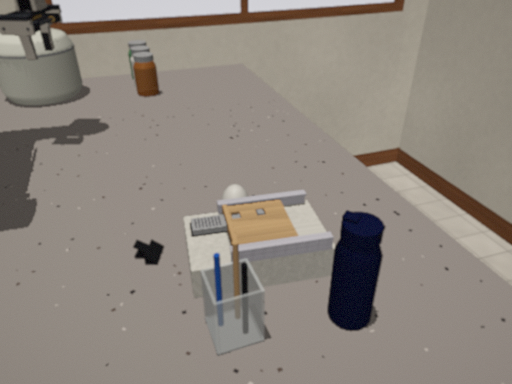

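View pics/top0.png

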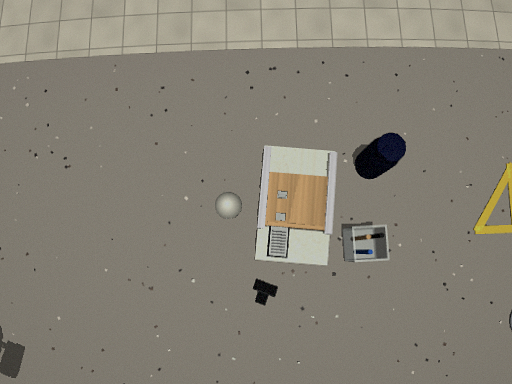

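```bash
python3 - <<'E'
import cv2
a=cv2.imread("pics/top0.png")[130:315,215:415];cv2.imwrite("pics/topz.png",cv2.resize(a,None,fx=3.2,fy=3.2,interpolation=cv2.INTER_CUBIC))
a=cv2.imread("pics/side0.png")[170:300,120:340];cv2.imwrite("pics/sidez.png",cv2.resize(a,None,fx=3.6,fy=3.6,interpolation=cv2.INTER_CUBIC))
E
```

```text
(no output)
```

View pics/topz.png

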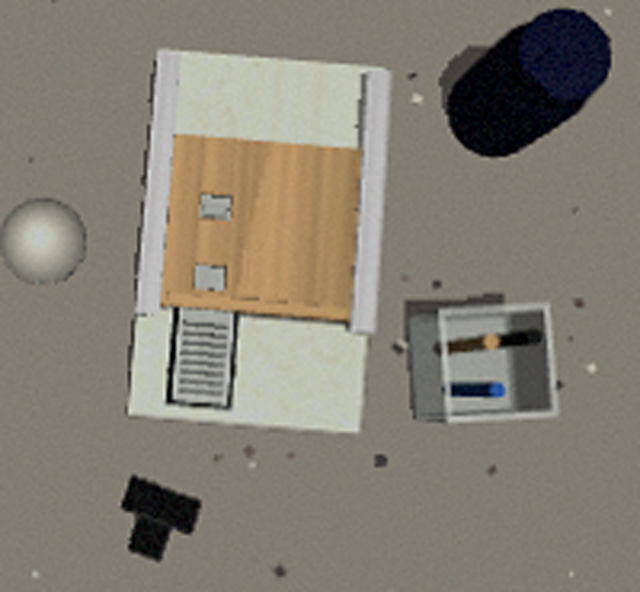

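View pics/sidez.png

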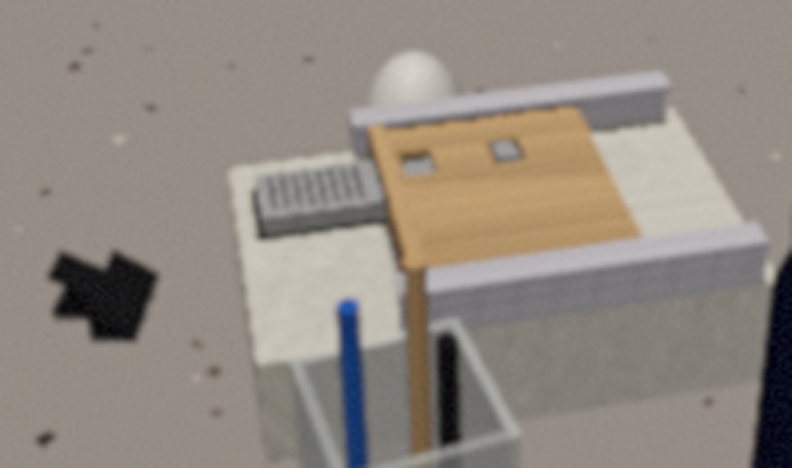

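```bash
python3 - <<'E'
from h import *
from scipy.optimize import least_squares
p={c:vision.snapshot(c) for c in("side","top")}
def zt(x,y): return ((x+.5)/3.2-.5+215,(y+.5)/3.2-.5+130)
def zs(x,y): return ((x+.5)/3.6-.5+120,(y+.5)/3.6-.5+170)
m=1e-3
D=[("top",(-120,75,60),zt(129,415)),("top",(-120,-75,60),zt(359,431)),("top",(112,75,85),zt(157,49)),("top",(112,-75,85),zt(390,70)),("top",(-56,-75,85),zt(375,332)),("top",(-56,75,85),zt(136,313)),
("side",(-120,75,60),zs(230,168)),("side",(-120,-75,60),zs(255,362)),("side",(112,60,85),zs(665,74)),("side",(112,-75,85),zs(766,238)),
("side",(15,30,88),(262.2,211.3)),("top",(15,30,88),(282.8,194.8)),("top",(-50,30,80),(278.5,222.6)),("side",(-80,30,72),(204.2,225.2)),("top",(-108,48,72),zt(167,402)),("top",(-108,12,72),zt(231,408))]
def W(v,b):
    c,s=np.cos(v[2]),np.sin(v[2]);b=np.array(b)*m
    return np.array([v[0]+c*b[0]-s*b[1],v[1]+s*b[0]+c*b[1],v[3]+b[2]])
def f(v): return np.concatenate([proj(p[c],W(v,b))[0]-np.array(u) for c,b,u in D])
for sel in(None,"top","side"):
    DD=D if sel is None else [d for d in D if d[0]==sel]
    g=lambda v:np.concatenate([proj(p[c],W(v,b))[0]-np.array(u) for c,b,u in DD])
    r=least_squares(g,[.568,-.068,-.1,0],loss="soft_l1",x_scale=[.01,.01,.1,.01])
    v=r.x;print(sel,np.round(v[[0,1,3]],4),np.degrees(v[2]))
    if sel is None: 
        print(np.round(f(v).reshape(-1,2),1).tolist());V=v
        for b in[(-80,30,72),(-50,30,80),(-54,30,80),(15,30,88)]:print(b,np.round(W(v,b),4))
np.save("V.npy",V)
print(telemetry.get_obs()["clock"])
E
```

```text
None [ 0.571  -0.0693 -0.0011] -5.897001791995507
[[-0.6, 0.3], [0.7, 1.1], [-0.2, 1.1], [-0.2, 0.3], [-0.2, 0.4], [-0.3, 0.3], [-0.3, -0.1], [1.0, 0.3], [1.4, 3.1], [0.8, 0.6], [-2.4, -4.0], [-0.8, -0.5], [0.9, 4.2], [3.3, -3.3], [1.3, -0.4], [-0.9, -0.8]]
(-80, 30, 72) [ 0.4945 -0.0312  0.0709]
(-50, 30, 80) [ 0.5243 -0.0343  0.0789]
(-54, 30, 80) [ 0.5203 -0.0339  0.0789]
(15, 30, 88) [ 0.589  -0.041   0.0869]
top [ 5.716e-01 -6.940e-02  2.000e-04] -5.985512929196686
side [ 0.5699 -0.0682 -0.0017] -5.620524672651601
1.0
```

```bash
python3 - <<'E'
from h import *
p=vision.snapshot("side")
print(atz(p,(40,102),0),atz(p,(40,102),0.0), proj(p,[[.22,.638,.244],[.22,.638,.227]]))
a=p["color"][0:120,0:200];cv2.imwrite("pics/pot.png",cv2.resize(a[:,:,::-1],None,fx=4,fy=4))
E
```

```text
[0.13319347 0.94770526 0.        ] [0.13319347 0.94770526 0.        ] [[40.4628216  47.29875893]
 [42.31548669 53.98089768]]
```

View pics/pot.png

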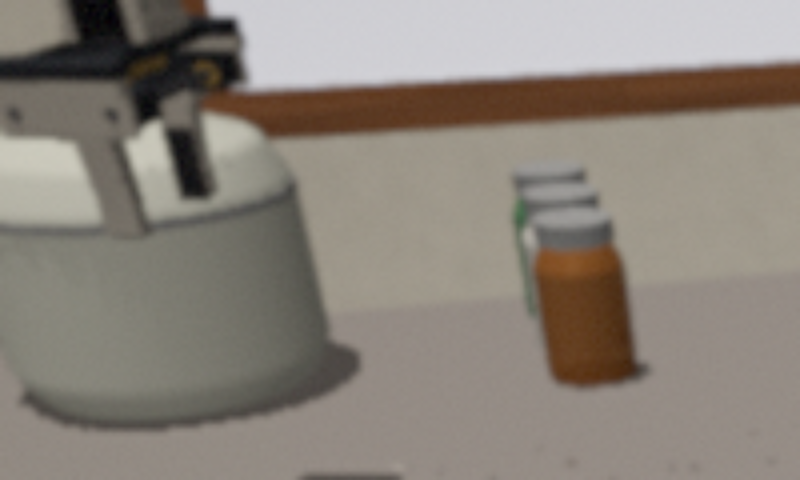

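The pot stands at y≈0.95 m, behind the gripper and off the path. The front finger shows at pixel ~(30,57). I'll translate first with the gripper shutting, then turn.

```bash
python3 -m handwheel '[[[0.012,0.0136,0,0,1],[0.0245,0.0279,0,0,1],[0.0245,0.0279,0,0,1],[0.0245,0.0279,0,0,1],[0.0245,0.0279,0,0,1],[0.0245,0.0279,0,0,1],[0.0245,0.0279,0,0,1],[0.0245,0.0279,0,0,1],[0.0245,0.0279,0,0,1],[0.0245,0.0279,0,0,1],[0.0245,0.0279,0,0,1],[0.0245,0.0279,0,0,1],[0.0245,0.0279,0,0,1],[0.0245,0.0279,0,0,1],[0.0245,0.0279,0,0,1],[0.0245,0.0279,0,0,1],[0.0245,0.0279,0,0,1],[0.0245,0.0279,0,0,1],[0.0245,0.0279,0,0,1],[0.024,0.027,0,0,1]]]'
python3 -m handwheel '[[[0,0,0,0.06,1],[0,0,0,0.12,1],[0,0,0,0.12,1],[0,0,0,0.12,1],[0,0,0,0.12,1],[0,0,0,0.12,1],[0,0,0,0.12,1],[0,0,0,0.12,1],[0,0,0,0.12,1],[0,0,0,0.12,1],[0,0,0,0.12,1],[0,0,0,0.082,1],[0,0,0,0,1],[0,0,0,0,1]]]'
cat > st.py <<'E'
from h import *
from scipy.spatial.transform import Rotation as Ro
def st():
    o=telemetry.get_obs();v=np.load("V.npy");c,s=np.cos(v[2]),np.sin(v[2])
    d=o["tool_pos"][:2]-v[:2]
    tip=o["tool_pos"]+Ro.from_euler("xyz",o["orientation"],degrees=True).apply([0,0,.017])
    print("t",round(o["clock"],2),"tcp",np.round(o["tool_pos"],4),"rpy",np.round(o["orientation"],2),"F",np.round(o["force"],1),"op",round(o["opening"],4))
    print("box xy mm",np.round([1e3*(c*d[0]+s*d[1]),1e3*(-s*d[0]+c*d[1])],1),"tip z mm",np.round(1e3*tip[2],1),"Fbox",np.round([c*o["force"][0]+s*o["force"][1],-s*o["force"][0]+c*o["force"][1]],1))
E
python3 -c "
from st import *
st()"
```

```text
clock: 2.72
tool_pos: [0.4945, -0.0324, 0.244]
orientation: [-180.0, -0.0, -19.0]
force: [0.6, 0.9, 0.7]
opening: 0.0004
clock: 3.88
tool_pos: [0.4941, -0.0304, 0.2437]
orientation: [-180.0, 0.0, -95.7]
force: [0.4, -0.4, 0.1]
opening: 0.0004
t 3.88 tcp [ 0.4941 -0.0304  0.2437] rpy [-1.7999e+02  1.0000e-02 -9.5740e+01] F [ 0.4 -0.4  0.1] op 0.0004
box xy mm [-80.5  30.8] tip z mm 226.7 Fbox [ 0.5 -0.3]
```

```bash
python3 -m handwheel '[[[0.001,0,0.02,0,1],[0,0,0.03,0,1],[0,0,0.03,0,1],[0,0,0.03,0,1],[0,0,0.02,0,1],[0,0,0.01,0,1],[0,0,0,0,1]]]'
python3 -c "
from st import *
st()
for c in('side','top'): 
    p=vision.snapshot(c);x=p['color'][140:290,130:330] if c=='side' else p['color'][140:290,200:400]
    cv2.imwrite('pics/a'+c+'.png',cv2.resize(x[:,:,::-1],None,fx=4,fy=4,interpolation=cv2.INTER_CUBIC))"
```

```text
clock: 4.47
tool_pos: [0.4927, -0.0318, 0.1016]
orientation: [179.8, -0.1, -95.8]
force: [-0.1, -0.4, 0.7]
opening: 0.0007
t 4.47 tcp [ 0.4927 -0.0318  0.1016] rpy [ 1.7978e+02 -9.0000e-02 -9.5800e+01] F [-0.1 -0.4  0.7] op 0.0007
box xy mm [-81.7  29.3] tip z mm 84.6 Fbox [-0.1 -0.4]
```

View pics/aside.png

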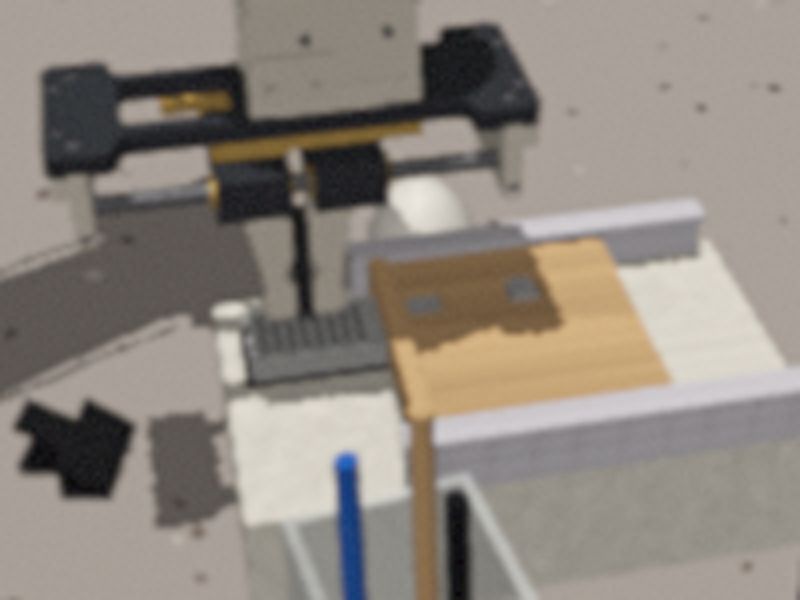

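View pics/atop.png

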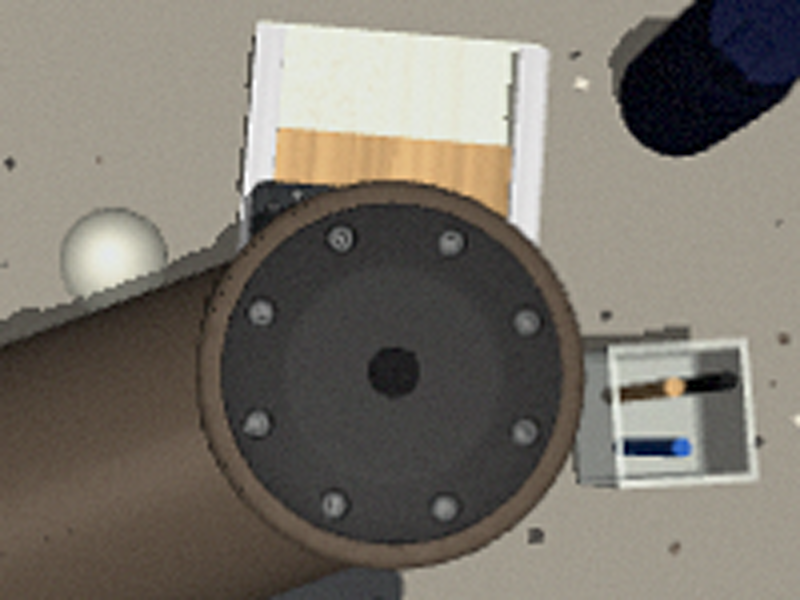

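The closed tips show over the ridged bar at zoom ~(305,315), well short of the lid edge, so I'm pressing now.

```bash
python3 -m handwheel '[[[-0.001,0,0.005,0,1],[0,0,0.005,0,1],[0,0,0.003,0,1],[0,0,0.002,0,1],[0,0,0,0,1],[0,0,0,0,1]]]'
python3 -c "
from st import *
st()"
```

```text
clock: 5.07
tool_pos: [0.4942, -0.0303, 0.0888]
orientation: [-180.0, 0.0, -95.9]
force: [-1.7, 0.4, 2.2]
opening: 0.0001
t 5.07 tcp [ 0.4942 -0.0303  0.0888] rpy [-1.7999e+02  1.0000e-02 -9.5890e+01] F [-1.7  0.4  2.2] op 0.0001
box xy mm [-80.4  30.8] tip z mm 71.8 Fbox [-1.7  0.2]
```

```bash
python3 -m handwheel '[[[0,0,0.002,0,1],[0,0,0.002,0,1],[0,0,0.002,0,1],[0,0,0.002,0,1],[0,0,0,0,1],[0,0,0,0,1]]]'
python3 -c "
from st import *
st();st();
p=vision.snapshot('side');st()
cv2.imwrite('pics/bside.png',cv2.resize(p['color'][140:290,130:330,::-1],None,fx=4,fy=4,interpolation=cv2.INTER_CUBIC))"
```

```text
clock: 5.57
tool_pos: [0.4942, -0.0304, 0.0806]
orientation: [-180.0, -0.0, -95.9]
force: [-2.0, 0.7, 6.1]
opening: 0.0009
t 5.57 tcp [ 0.4942 -0.0304  0.0806] rpy [-179.99   -0.    -95.89] F [-2.   0.7  6.1] op 0.0009
box xy mm [-80.4  30.8] tip z mm 63.6 Fbox [-2.1  0.4]
t 5.57 tcp [ 0.4942 -0.0304  0.0806] rpy [-179.99   -0.    -95.89] F [-2.   0.7  6.1] op 0.0009
box xy mm [-80.4  30.8] tip z mm 63.6 Fbox [-2.1  0.4]
t 5.62 tcp [ 0.4942 -0.0303  0.0807] rpy [-179.98    0.    -95.89] F [-2.  2.  6.] op 0.0004
box xy mm [-80.3  30.8] tip z mm 63.7 Fbox [-2.2  1.8]
```

View pics/bside.png

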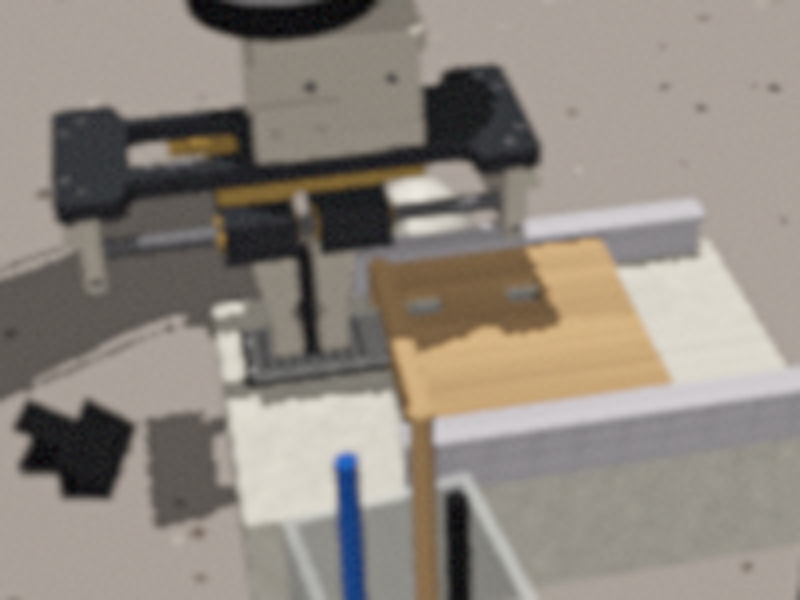

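Bar is down (~8 mm by tip height, 6 N matching the spring). Now pushing.

```bash
python3 -m handwheel '[[[0,-0.002,0.0005,0,1],[0,-0.003,0,0,1],[0,-0.003,0,0,1],[0,-0.003,0,0,1],[0,-0.003,0,0,1],[0,-0.003,0,0,1],[0,-0.003,0,0,1]]]'
python3 -c "
from st import *
st()"
python3 -m handwheel '[[[0,-0.003,0,0,1],[0,-0.003,0,0,1],[0,-0.003,0,0,1],[0,0,0,0,1]]]'
python3 -c "
from st import *
st()"
```

```text
clock: 6.2
tool_pos: [0.5122, -0.0329, 0.0796]
orientation: [179.8, -0.1, -95.9]
force: [-6.4, 1.4, 8.1]
opening: 0.0004
t 6.2 tcp [ 0.5122 -0.0329  0.0796] rpy [ 1.798e+02 -6.000e-02 -9.593e+01] F [-6.4  1.4  8.1] op 0.0004
box xy mm [-62.2  30.1] tip z mm 62.6 Fbox [-6.5  0.7]
clock: 6.53
tool_pos: [0.5217, -0.0339, 0.0796]
orientation: [179.8, -0.1, -95.9]
force: [-4.3, 0.9, 6.2]
opening: 0.0004
t 6.53 tcp [ 0.5217 -0.0339  0.0796] rpy [ 1.7984e+02 -6.0000e-02 -9.5920e+01] F [-4.3  0.9  6.2] op 0.0004
box xy mm [-52.6  30.1] tip z mm 62.6 Fbox [-4.4  0.4]
```

```bash
python3 -m handwheel '[[[0,-0.003,0,0,1],[0,-0.003,0,0,1],[0,-0.003,0,0,1],[0,-0.003,0,0,1],[0,-0.003,0,0,1],[0,-0.003,0,0,1],[0,0,0,0,1]]]'
python3 -c "
from st import *
st()
p=vision.snapshot('side')
cv2.imwrite('pics/cside.png',cv2.resize(p['color'][140:290,130:330,::-1],None,fx=4,fy=4,interpolation=cv2.INTER_CUBIC))"
```

```text
clock: 7.12
tool_pos: [0.5395, -0.0358, 0.0796]
orientation: [179.8, -0.1, -95.9]
force: [-4.2, -0.5, 6.2]
opening: -0.0001
t 7.12 tcp [ 0.5395 -0.0358  0.0796] rpy [ 1.7983e+02 -7.0000e-02 -9.5920e+01] F [-4.2 -0.5  6.2] op -0.0001
box xy mm [-34.7  30. ] tip z mm 62.6 Fbox [-4.2 -0.9]
```

View pics/cside.png

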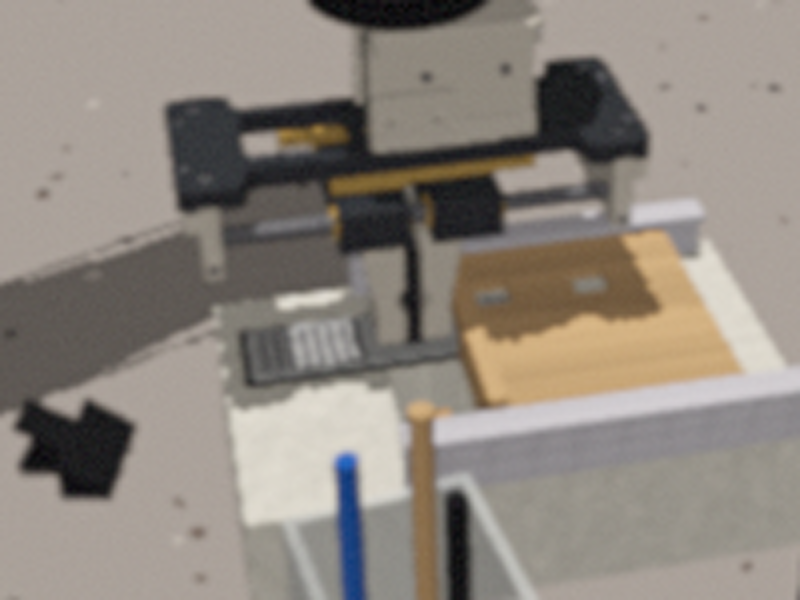

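The lid's near edge has moved from zoom x≈375 to ≈458, about 34 mm, with the bar still down. Pushing on to the stop in smaller steps.

```bash
python3 -m handwheel '[[[0,-0.002,0,0,1],[0,-0.002,0,0,1],[0,-0.002,0,0,1],[0,-0.002,0,0,1],[0,0,0,0,1]]]'
python3 -c "
from st import *
st()"
python3 -m handwheel '[[[0,-0.002,0,0,1],[0,-0.001,0,0,1],[0,-0.001,0,0,1]]]'
python3 -c "
from st import *
st()"
```

```text
clock: 7.58
tool_pos: [0.5472, -0.0367, 0.0796]
orientation: [179.8, -0.1, -95.9]
force: [-4.8, -0.1, 6.7]
opening: 0.0006
t 7.58 tcp [ 0.5472 -0.0367  0.0796] rpy [ 1.7981e+02 -7.0000e-02 -9.5930e+01] F [-4.8 -0.1  6.7] op 0.0006
box xy mm [-27.  30.] tip z mm 62.6 Fbox [-4.8 -0.6]
clock: 7.83
tool_pos: [0.5508, -0.037, 0.0796]
orientation: [179.8, -0.1, -95.9]
force: [-7.0, 0.7, 7.8]
opening: 0.0007
t 7.83 tcp [ 0.5508 -0.037   0.0796] rpy [ 1.7979e+02 -7.0000e-02 -9.5930e+01] F [-7.   0.7  7.8] op 0.0007
box xy mm [-23.3  30. ] tip z mm 62.6 Fbox [-7.  -0.1]
```

```bash
python3 -m handwheel '[[[0,-0.001,0,0,1],[0,-0.001,0,0,1],[0,0,0,0,1]]]'
python3 -c "
from st import *
st()"
```

```text
clock: 8.08
tool_pos: [0.553, -0.0373, 0.0796]
orientation: [179.8, -0.1, -95.9]
force: [-5.7, 0.4, 6.1]
opening: 0.0003
t 8.08 tcp [ 0.553  -0.0373  0.0796] rpy [ 1.798e+02 -7.000e-02 -9.592e+01] F [-5.7  0.4  6.1] op 0.0003
box xy mm [-21.2  30. ] tip z mm 62.6 Fbox [-5.8 -0.2]
```

```bash
python3 -m handwheel '[[[0,-0.001,0,0,1],[0,-0.001,0,0,1],[0,0,0,0,1]]]'
python3 -c "
from st import *
st()
p=vision.snapshot('side')
cv2.imwrite('pics/dside.png',cv2.resize(p['color'][140:290,130:330,::-1],None,fx=4,fy=4,interpolation=cv2.INTER_CUBIC))"
```

```text
clock: 8.33
tool_pos: [0.5538, -0.0374, 0.0795]
orientation: [179.7, -0.1, -95.9]
force: [-10.3, 1.6, 10.0]
opening: 0.0004
t 8.33 tcp [ 0.5538 -0.0374  0.0795] rpy [ 1.7969e+02 -8.0000e-02 -9.5940e+01] F [-10.3   1.6  10. ] op 0.0004
box xy mm [-20.3  29.9] tip z mm 62.5 Fbox [-10.4   0.6]
```

View pics/dside.png

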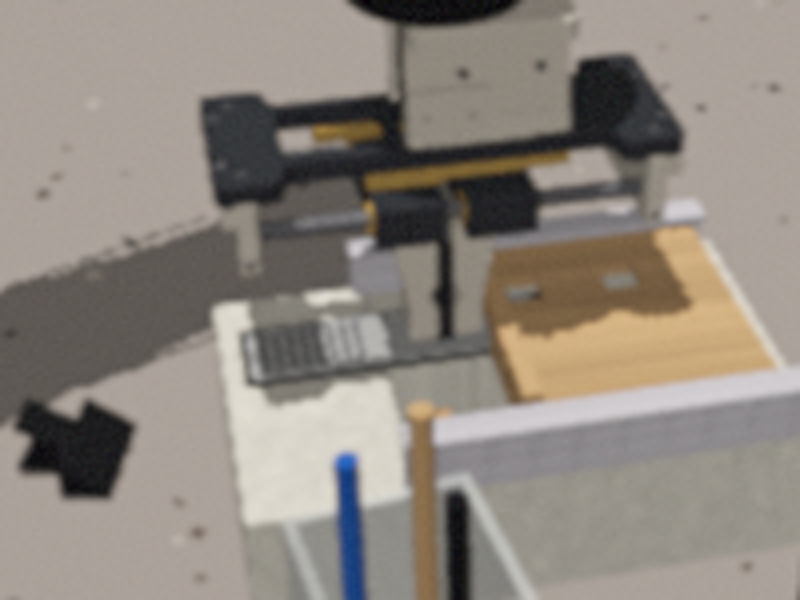

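Force has risen to 10 N and the lag is growing. The lid edge at zoom x≈490 fits about 46 mm, so this looks like the stop. One small push to confirm.

```bash
python3 -m handwheel '[[[0,-0.001,0,0,1],[0,0,0,0,1]]]'
python3 -c "
from st import *
st()"
```

```text
clock: 8.55
tool_pos: [0.5539, -0.0374, 0.0794]
orientation: [179.6, -0.1, -95.9]
force: [-14.0, 3.7, 12.8]
opening: 0.0005
t 8.55 tcp [ 0.5539 -0.0374  0.0794] rpy [ 1.7961e+02 -8.0000e-02 -9.5950e+01] F [-14.    3.7  12.8] op 0.0005
box xy mm [-20.2  29.9] tip z mm 62.4 Fbox [-14.3   2.2]
```

Stop confirmed: no further travel, 14 N. I'll relieve the push, lift straight up and move clear.

```bash
python3 -m handwheel '[[[0,0.002,0,0,1],[0,0.002,0,0,1],[0,0.001,-0.003,0,1],[0,0,-0.004,0,1],[0,0,-0.005,0,1],[0,0,-0.01,0,1],[0,0,-0.02,0,1],[0,0,-0.03,0,1],[0,0,-0.03,0,1],[0,0.02,-0.03,0,1],[0,0.035,-0.02,0,1],[0,0.035,0,0,1],[-0.02,0.03,0,0,1],[-0.035,0.0,0,0,1],[-0.035,0,0,0,1],[-0.035,0,0,0,1],[-0.035,0,0,0,1],[-0.02,0,0,0,1],[0,0,0,0,1]]]'
python3 - <<'E'
from st import *
st()
ps={}
for c in('side','top'): 
    p=ps[c]=vision.snapshot(c);x=p['color'][170:330,130:380] if c=='side' else p['color'][130:290,200:400]
    k=3.2 if c=='side' else 3.6
    cv2.imwrite('pics/e'+c+'.png',cv2.resize(x[:,:,::-1],None,fx=k,fy=k,interpolation=cv2.INTER_CUBIC))
v=np.load("V.npy");cc,s=np.cos(v[2]),np.sin(v[2])
for n,h in(("tooth_top",.088),("lid_edge",.08),("timer",0),("clip",0),("bottle",0),("penstand",0)):
  for c,p in ps.items():
    q=place_of(n,p)
    if q:
        X=atz(p,q[0]["xy"],h);d=X[:2]-v[:2]
        print(n,c,np.round(q[0]["xy"],1),round(q[0]["conf"],2),"box",np.round([1e3*(cc*d[0]+s*d[1]),1e3*(-s*d[0]+cc*d[1])],1))
E
```

```text
clock: 10.13
tool_pos: [0.452, 0.1583, 0.2323]
orientation: [180.0, 0.0, -95.7]
force: [1.0, 0.8, -0.3]
opening: 0.0007
t 10.13 tcp [0.452  0.1583 0.2323] rpy [ 1.7998e+02  3.0000e-02 -9.5740e+01] F [ 1.   0.8 -0.3] op 0.0007
box xy mm [-141.8  214.1] tip z mm 215.3 Fbox [0.9 0.9]
tooth_top side [261.2 209.4] 0.57 box [15.5 21.5]
tooth_top top [282.9 193.3] 0.94 box [17.  28.4]
lid_edge side [251.  211.8] 0.59 box [-1.2 29.7]
lid_edge top [280.4 203.8] 0.6 box [-3.6 31.6]
timer top [234.4 208.9] 0.93 box [-14.2 128.7]
clip side [151.9 255.1] 0.67 box [-184.8   48.9]
clip top [267.2 285.8] 0.57 box [-175.3   43.3]
bottle side [351.6 316.8] 0.96 box [ 111.5 -169.2]
bottle top [365.8 163.1] 0.93 box [ 112.2 -156.5]
penstand side [238.4 324.8] 0.82 box [ -61.1 -145. ]
penstand top [357.7 244.6] 0.91 box [ -71.  -147.6]
```

View pics/eside.png

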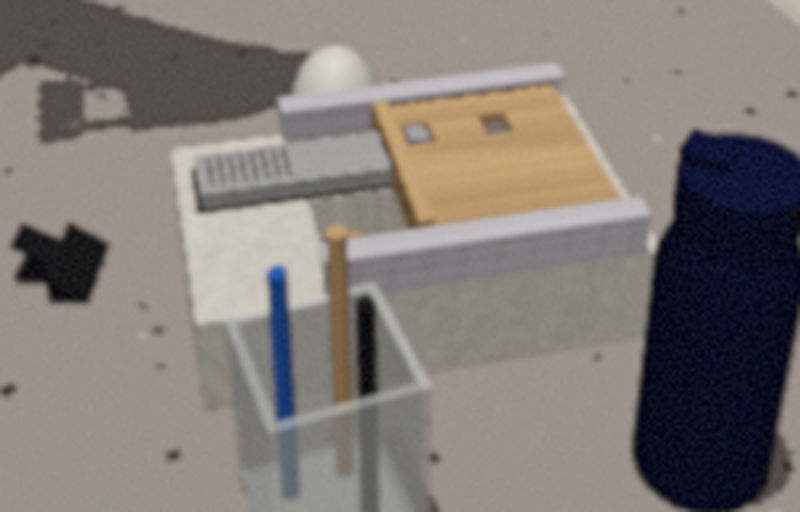

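View pics/etop.png

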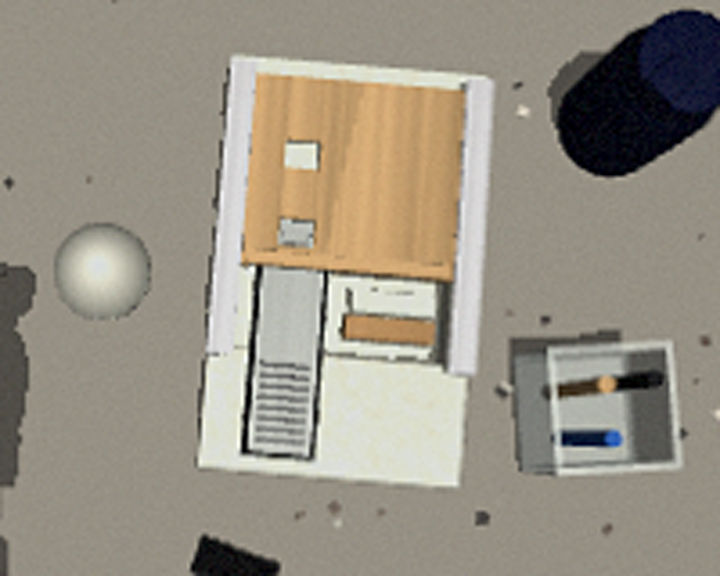

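The lid is open. The tooth fills the near hole (side zoom (418,131), top zoom (297,233)), the bar stands raised again, and the neighbouring things are where they were.

```bash
python3 -c "
from h import *
print(close_job(),telemetry.get_obs()['clock'])"
```

```text
the job is handed in; nothing more can be done
the job is handed in; nothing more can be done
```

The medicine box is open and its lid is locked by the catch. With the gripper shut, I pressed the catch bar down about 8–9 mm (about 6 N). Keeping it pressed, I pushed the lid until it stopped, where the push force rose to 14 N with no further travel. Then I eased off, lifted straight up and moved clear, at about 10 s on the clock.

**Lid and catch:** The last pictures show the bar up again and the tooth in the lid's second hole. The lid edge measured at box x −1 to −4 mm, where −4 mm is fully open.

**Things around the box:** The timer, clip, bottle and pen stand look unmoved in the pictures. The networks' points for them shifted at most about 5 pixels between looks, within their scatter. The timer was found only in the top view.

**Disagreements:**
- The two cameras' floor positions for a thing differed by up to about 13 mm.
- The side view put the tooth 8 mm off the bar's middle line. The top view put it within 2 mm.

No check failed. `close_job()` reports no verdict.

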